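Run a fingertip along the bento lid's snaps

ROBOT

A 6-joint arm with a two-finger parallel gripper is mounted at the origin on the work surface. World frame = base frame: x ahead of the robot, y to its left, z up, the work surface at z = 0. Lengths are in m, angles in degrees, forces in N, time in s.
With the tool pointing down it reaches from about 0.35 to 0.975 m from the base axis. Payload 17.4 kg.
Tool frame: the origin (TCP) lies between the finger pads; the fingertips stand env.tips_ahead ahead of it and the grasp point (between the pads) lies 3 mm ahead of it (env.tips_ahead is the distance from the TCP to the fingertips, in m); x points along the fingers, y is the direction in which the jaws open and shut, and the axes are right-handed (so a half turn about x gives the same grasp; the last joint's range is limited). The gripper opens to 85 mm and grips with 20 to 120 N. Pads are 22 mm wide; open, the fingers measure 114 mm over their backs; the gripper's body (76 mm by 85 mm) begins 54 mm behind the grasp point. The pads swing forward as they close: fully open they stand 13 mm farther back than shut.
Start: joints at [67.735, 6.646, 82.598, -0, 90.757, -2.166], TCP at [0.232, 0.634, 0.219] pointing down, gripper open.
Joint ranges: [-162.19, 162.19], [-47.58, 125.68], [4.15, 143.07], [-65.23, 245.23], [0.69, 171.88], [-170.13, 170.13]. Speed limits (degrees/s): [108.29, 108.29, 127.2, 180, 180, 180].

INTERFACE

Orientations are given as [roll, pitch, yaw] about the fixed x, y, z axes, in that order (R = Rz(yaw) Ry(pitch) Rx(roll)).
In Python, from bench import env, optics, order gives the robot as it stands.
- The arm moves only by the tool move_arm, never from a script. Its argument "rows" is a list of rows, each an object of numbers: "hand": the finger opening in m, from 0 to 0.0854; "x", "y", "z": the shift along the tool's x, y, z in m; "ax", "ay", "az": the turn, a rotation vector about the tool's x, y, z in degrees. A call has 1 to 20 rows; each row is the pose to reach, as a shift and turn from the pose commanded when the call began, along the tool's axes at that moment; what a row does not reach only later rows make up. A row lasts 1/12 s, in which the tool goes at most 41.7 mm and 7.16 degrees, less where a joint would pass 70% of its speed; a pose out of reach is approached as far as the arm can. A call with a gripper value outside its range is refused whole. The fingers move at their own pace and stop on an object; "grip_force" is the grip in N (left out, the last holds). Time passes only in rows, so rows that repeat a pose let the fingers close. It gives the time, the measured TCP pose, the force and the opening at its end, in the units of the state.
- env.read_state(): the state, without advancing time (a new reading comes with each control period).
- optics.get_image(name): name is "side" or "top"; returns a dict with "frame" (384x512x3 uint8, blue, green, red), "range_z" (384x512 float32, m along the optical axis (not along the pixel's ray), 0 where there is no reading), "mtx" (3x3 intrinsics, pixels), "world_from_camera" (4x4, takes a point from camera to world coordinates). Camera axes: x right, y down, z forward; pixel columns grow to the right and rows downward; lengths in m; the calibration is good to about 2 mm. A picture is of the moment at which its call begins.
- order.sign_off(): hands the job in, once; it reports no verdict.
Trained networks look in the newest picture that a camera, given by its name, has taken for a name from the list of things; names that differ only in an ending like _2 or _b are one class to them, and where a whole thing is asked for, a point or a joint stands for the part that bears it (a point fixed in the world has none). Each returns a list of dicts, best first, with "p" (0 to 1); they miss things now and then, are a little off and sometimes report something else, mostly with a low value. They report only what shows in the picture. A call takes as long as a camera call. They do not tell look-alikes from the thing itself.
- optics.cut_out(thing, camera): "mask" (384x512 bool, what is visible of it) and "bbox" ([left, top, right, bottom] in pixels, round what is visible of it).
The state is a dict: "time": time; "joint_pos": joint angles; "dq": joint speeds; "tau": joint torques, N m; "tcp_pos": TCP position; "orientation": TCP orientation; "contact_force": force on the tool from outside, world axes, zero at the start; "wrist_torque": the same for the moment, N m; "finger_gap": finger opening in m.
Only numpy, scipy, OpenCV 4.12 (cv2) and the standard library are available. Lean on these libraries where they do the work, as an engineer would, in place of code of your own. Each camera call takes 0.05 s, during which the arm holds its last target. There are 200 camera calls.

TASK

Seal the closed red bento box: starting at the white snap beside the blue dot, run the fingertips lightly along the L-shaped row on the lid, round the corner to its other end, so that all seven snaps go fully down one after another. Do it in one pass without taking the hand away partway, then draw clear. Only touch the box, do not pick it up, tip it or shove it along, and leave the bowl, egg mold, open tier and paddle where they are.

Things in the scene. Friction and masses are not known exactly. Their poses are not given: they have to be found in the camera images.
- bento: Red bento tier (loose, about 0.9 kg) with a flat red lid: box 110 x 200 mm, lid 116 x 206 mm, lid top 58 mm above the counter. Origin: centre of the underside; x across, y along the long side, z up. On the lid an L-shaped row of seven white domed snaps, nothing else raised; a flat blue dot of 16 mm at x -6, y 84 mm, beside snap1.
- snap1 (a joint): Travel of snap1: 0 = fully up, 0.004 m = fully down. It moves straight down with about 1.5 N of friction plus slight damping and stays where it is left; a fingertip slid sideways onto its sloping side also pushes it down.
- snap1_top (a point): Centre of the top of snap1, at x -36, y 78 mm on the lid; 63 mm above the counter when up (5 mm above the lid), 59 mm when down. White dome 28 mm across at the foot, sloping to a flat top 9 mm across. The first, beside the blue dot.
- snap2 (a joint): Travel of snap2: 0 = fully up, 0.004 m = fully down. It moves straight down with about 1.5 N of friction plus slight damping and stays where it is left; a fingertip slid sideways onto its sloping side also pushes it down.
- snap2_top (a point): Centre of the top of snap2, at x -36, y 39 mm on the lid; 63 mm above the counter when up (5 mm above the lid), 59 mm when down. White dome 28 mm across at the foot, sloping to a flat top 9 mm across.
- snap3 (a joint): Travel of snap3: 0 = fully up, 0.004 m = fully down. It moves straight down with about 1.5 N of friction plus slight damping and stays where it is left; a fingertip slid sideways onto its sloping side also pushes it down.
- snap3_top (a point): Centre of the top of snap3, at x -36, y 0 mm on the lid; 63 mm above the counter when up (5 mm above the lid), 59 mm when down. White dome 28 mm across at the foot, sloping to a flat top 9 mm across.
- snap4 (a joint): Travel of snap4: 0 = fully up, 0.004 m = fully down. It moves straight down with about 1.5 N of friction plus slight damping and stays where it is left; a fingertip slid sideways onto its sloping side also pushes it down.
- snap4_top (a point): Centre of the top of snap4, at x -36, y -39 mm on the lid; 63 mm above the counter when up (5 mm above the lid), 59 mm when down. White dome 28 mm across at the foot, sloping to a flat top 9 mm across.
- snap5 (a joint): Travel of snap5: 0 = fully up, 0.004 m = fully down. It moves straight down with about 1.5 N of friction plus slight damping and stays where it is left; a fingertip slid sideways onto its sloping side also pushes it down.
- snap5_top (a point): Centre of the top of snap5, at x -36, y -78 mm on the lid; 63 mm above the counter when up (5 mm above the lid), 59 mm when down. White dome 28 mm across at the foot, sloping to a flat top 9 mm across. The corner one.
- snap6 (a joint): Travel of snap6: 0 = fully up, 0.004 m = fully down. It moves straight down with about 1.5 N of friction plus slight damping and stays where it is left; a fingertip slid sideways onto its sloping side also pushes it down.
- snap6_top (a point): Centre of the top of snap6, at x 0, y -78 mm on the lid; 63 mm above the counter when up (5 mm above the lid), 59 mm when down. White dome 28 mm across at the foot, sloping to a flat top 9 mm across.
- snap7 (a joint): Travel of snap7: 0 = fully up, 0.004 m = fully down. It moves straight down with about 1.5 N of friction plus slight damping and stays where it is left; a fingertip slid sideways onto its sloping side also pushes it down.
- snap7_top (a point): Centre of the top of snap7, at x 36, y -78 mm on the lid; 63 mm above the counter when up (5 mm above the lid), 59 mm when down. White dome 28 mm across at the foot, sloping to a flat top 9 mm across. The last.
- rice_bowl: White ceramic rice bowl, 116 mm across, 60 mm high; origin under its centre. Bystander.
- egg_mold: Small aluminium egg mold, 64 x 76 mm, 47 mm high with its grey button; origin under its centre. Bystander.
- open_tier: Second red bento tier, open, 110 x 200 x 47 mm with three green baking cups fixed in it; origin under its centre, y along the long side. Bystander.
- rice_paddle: Bamboo rice paddle lying flat, about 195 mm long, 68 mm wide at the blade, 7 mm thick; origin on its underside near the middle, handle to -x. Bystander.
There are look-alikes about, which are no part of the job. Leave any pink look-alike of the bento alone.

How it is judged (in metres and radians):
On the way, in this order (a step that is already met when the one before it is completed fails the run):
1. snap1, beside the blue dot, is down while snap4 to snap7 are still up (value of joint snap1 above 0.0025 m and value of joint each of snap4, snap5, snap6, snap7 below 0.0025 m).
2. snap1 to snap4 are down while snap7 is still up (value of joint each of snap1, snap2, snap3, snap4 above 0.0025 m and value of joint snap7 below 0.0025 m).
3. all seven are down (value of joint each of snap1, snap2, snap3, snap4, snap5, snap6, snap7 above 0.0025 m), for 0.1 s.
At the end, for the whole second after the job is handed in: All seven snaps are down (at least 2.5 of their 4 mm), the box stands flat and at rest within 20 mm of where it began, and the bystanders are within 15 mm of where they began (all of step 3 and height (world z) of bento below 0.004 m and angle between bento's own z axis and vertical below 0.05 rad and distance of bento from where it was at the start of the episode below 0.02 m and linear speed of bento below 0.02 m/s and distance of each of rice_bowl, egg_mold, open_tier, rice_paddle from where it was at the start of the episode below 0.015 m); the robot touches nothing.
It fails at once if a snap goes down while the one two places before it in the row is still up (out of order) ((value of joint snap3 above 0.0025 m and value of joint snap1 below 0.002 m) or (value of joint snap4 above 0.0025 m and value of joint snap2 below 0.002 m) or (value of joint snap5 above 0.0025 m and value of joint snap3 below 0.002 m) or (value of joint snap6 above 0.0025 m and value of joint snap4 below 0.002 m) or (value of joint snap7 above 0.0025 m and value of joint snap5 below 0.002 m)).
It fails at once if the hand is taken well away (gripping point over 160 mm above the counter or over 180 mm sideways from the box's centre) between snap1 going down and snap7 going down (value of joint snap1 above 0.0025 m and value of joint snap7 below 0.0025 m and (height (world z) of the grasp point above 0.16 m or horizontal distance between the grasp point and bento above 0.18 m)).
It fails at once if the lid is pressed hard (over 35 N) (contact force between the fingers and bento above 35 N).
It fails at once if the bento box is lifted, tipped or shoved more than 20 mm (height (world z) of bento above 0.008 m or angle between bento's own z axis and vertical above 0.12 rad or distance of bento from where it was at the start of the episode above 0.02 m).
It fails at once if the bowl, egg mold, open tier or paddle is moved more than 15 mm (distance of any of rice_bowl, egg_mold, open_tier, rice_paddle from where it was at the start of the episode above 0.015 m).
It also fails if it takes over 38 s, if anything falls off the work surface, if the arm or the gripper's body presses on something with over 40 N, if the wrist force passes 120 N, or if a joint passes its speed limit or range.

## Working session

There is one attempt and no reset: what is moved stays moved. The work goes in short steps, Python scripts to look and compute and a tool call to move; the robot and the scene stay as the last step left them, time stands still between calls to the robot, and variables do not carry over. Pictures are saved under pics/ and viewed, about 8 in all and at most 12, crops included, and the job is handed in when it is done.

Besides the shell and the picture viewer there is one more tool, called as name(argument=value, ...), one argument or row to a line, values as JSON. move_arm: Moves the arm, as the interface text tells. Its arguments: {"type":"object","properties":{"rows":{"type":"array"},"grip_force":{"type":"number"}},"required":["rows"]}

```bash
mkdir -p pics
python3 - <<'E'
from bench import env, optics, order
import cv2,numpy as np
print(env.tips_ahead, env.read_state())
for c in ['top','side']:
    im=optics.get_image(c); cv2.imwrite(f'pics/{c}0.png',im['frame']); np.savez(f'{c}0.npz',**im)
    for t in ['bento','snap1','open_tier','rice_bowl','egg_mold','rice_paddle']:
        print(c,t,[(round(d['p'],2),d['bbox']) for d in optics.cut_out(t,c)])
E
```

```text
0.022 {'time': 0.0, 'joint_pos': array([ 6.77343122e+01,  6.67431480e+00,  8.26357552e+01,  7.75924882e-04,
        9.07563301e+01, -2.16462048e+00]), 'dq': array([ 0.03485384, -0.13765854, -0.00552199, -0.11256485,  0.08088986,
       -0.1185638 ]), 'tau': array([ 1.14695365e-03, -7.31947017e+01, -6.32528329e+01,  1.48645986e-04,
        5.75038372e-03,  5.30164345e-05]), 'tcp_pos': array([0.23189658, 0.6336987 , 0.21835984]), 'orientation': array([ -92.83407635,   89.9335953 , -112.93513387]), 'contact_force': array([0.56224511, 0.2031238 , 0.27193043]), 'wrist_torque': array([-0.03577707, -0.00537057, -0.00358936]), 'finger_gap': 0.08550766405571736}
top bento [(0.9, [207.6, 158.4, 282.4, 224.4]), (0.74, [300.2, 193.7, 374.9, 247.8]), (0.61, [129.2, 217.7, 204.8, 275.9]), (0.55, [118.9, 115.1, 187.3, 176.6]), (0.29, [273.9, 155.5, 299.0, 183.0])]
top snap1 [(0.6, [226.5, 188.9, 233.8, 198.2]), (0.6, [143.5, 264.8, 154.8, 274.1]), (0.58, [134.2, 139.6, 142.4, 148.8]), (0.58, [172.0, 147.3, 183.0, 154.3]), (0.55, [127.0, 133.4, 131.3, 139.4]), (0.53, [349.6, 207.7, 358.6, 214.4]), (
[... 922 characters left out ...]
, 329.9, 289.7])]
side snap1 [(0.63, [179.3, 280.0, 187.4, 282.1]), (0.62, [204.9, 238.4, 212.9, 245.8]), (0.59, [209.4, 255.9, 218.7, 256.7]), (0.5, [278.5, 235.2, 287.8, 240.6]), (0.49, [199.8, 264.6, 208.4, 270.5]), (0.49, [214.9, 247.4, 223.0, 249.5]), (0.46, [298.1, 273.4, 301.5, 278.2]), (0.46, [194.7, 265.6, 197.0, 277.1]), (0.42, [304.6, 268.3, 314.7, 271.0]), (0.42, [218.7, 247.8, 227.3, 254.7]), (0.39, [294.2, 261.7, 304.3, 266.7])]
side open_tier [(0.56, [220.8, 286.3, 275.3, 362.4])]
side rice_bowl [(0.94, [198.7, 183.7, 225.4, 209.7])]
side egg_mold [(0.6, [231.2, 173.1, 252.4, 191.4])]
side rice_paddle [(0.68, [263.2, 129.2, 302.1, 141.1]), (0.61, [224.2, 186.3, 281.4, 232.9])]
```

```bash
python3 -c "
import cv2,numpy as np
a=cv2.imread('pics/top0.png');b=cv2.imread('pics/side0.png')
cv2.imwrite('pics/both0.png',cv2.resize(a,(800,600)))"
```

```text
(no output)
```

View pics/both0.png

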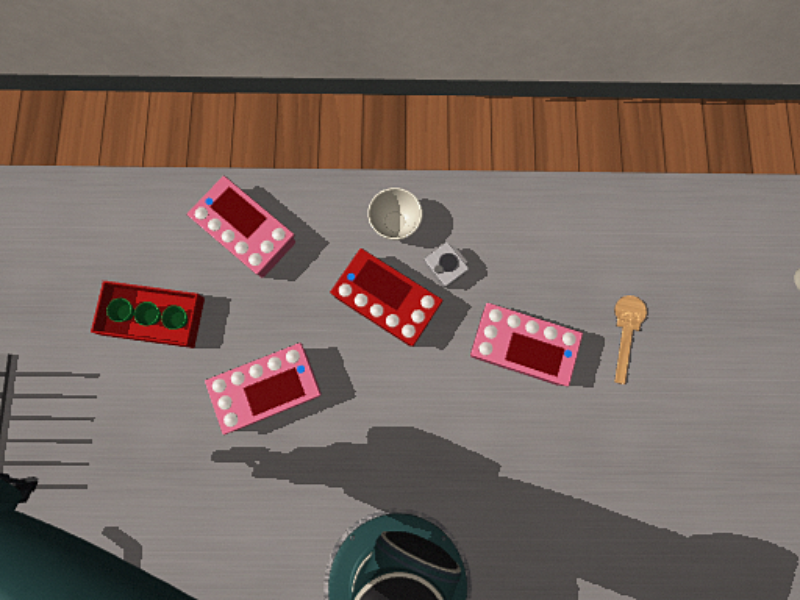

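View pics/side0.png

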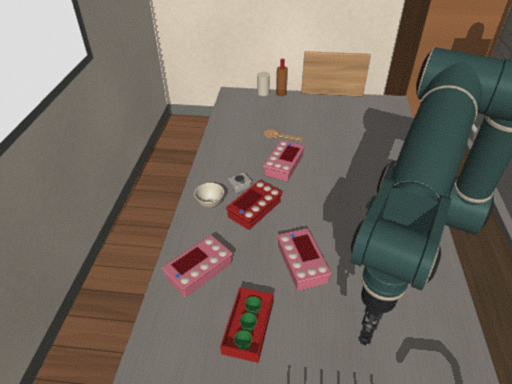

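Four candidates in the top image (512×384 px): the red one at about (247,190), and pink ones at (154,145), (167,248) and (337,220). The red closed box with the blue dot at (225,177) fits. The pink ones are look-alikes. I'll measure it and confirm with a crop.

```bash
cat > meas.py <<'E'
import cv2,numpy as np
from scipy.optimize import least_squares
S=np.array([[-36,78],[-36,39],[-36,0],[-36,-39],[-36,-78],[0,-78],[36,-78]])/1000
def ray(im,uv,z):  # pixel -> world at height z
    T=im['world_from_camera'];d=np.linalg.inv(im['mtx'])@np.array([*uv,1.]);d=T[:3,:3]@d;o=T[:3,3]
    return o+d*(z-o[2])/d[2]
def world(im,m):
    v,u=np.nonzero(m&(im['range_z']>0));z=im['range_z'][v,u]
    p=np.linalg.inv(im['mtx'])@np.array([u,v,np.ones_like(u)])*z
    return (im['world_from_camera'][:3,:3]@p).T+im['world_from_camera'][:3,3]
def centroids(im,box):
    f=im['frame'].astype(int);m=np.zeros(f.shape[:2],bool);l,t,r,b=box;m[t:b,l:r]=1
    w=(f.min(2)>110)&m; 
    n,_,st,c=cv2.connectedComponentsWithStats(w.astype(np.uint8))
    k=[i for i in range(1,n) if 15<st[i,4]<150]
    bl=(f[...,0]>f[...,2]+50)&m
    red=(f[...,2]>90)&(f[...,2]>2.5*f[...,1])&m
    return c[k],st[k,4],np.argwhere(bl)[:,::-1].mean(0),red
E
python3 - <<'E'
from meas import *
for c,box in [('top',(205,155,285,227)),('side',(222,178,287,236))]:
    im=dict(np.load(c+'0.npz'))
    cs,a,bl,red=centroids(im,box)
    print(c,'cam',im['world_from_camera'][:3,3].round(3),'areas',a)
    P=np.array([ray(im,u,0.061)[:2] for u in cs]);B=ray(im,bl,0.058)
    print(np.c_[cs.round(1),P.round(4)],'blue',bl,B.round(4))
    W=world(im,red);print('lid z pct',np.percentile(W[:,2],[5,25,50,75,95]).round(4))
    top=W[W[:,2]>.052];r=cv2.minAreaRect((top[:,:2]*1000).astype(np.float32));print('rect mm',r)
    l,t,rr,b=box;cv2.imwrite(f'pics/crop_{c}.png',cv2.resize(im['frame'][t-5:b+5,l-5:rr+5],None,fx=4,fy=4,interpolation=cv2.INTER_CUBIC))
    # fit pose
    def res(q):
        R=np.array([[np.cos(q[2]),-np.sin(q[2])],[np.sin(q[2]),np.cos(q[2])]]);G=S@R.T+q[:2]
        d=np.linalg.norm(P[:,None]-G[None],axis=2);bb=R@np.array([-.006,.084])+q[:2]-B[:2]
        return np.r_[d.min(0),bb]
    best=min((least_squares(res,[*np.array(r[0])/1000,y]) for y in np.arange(0,6.28,.5)),key=lambda s:s.cost)
    print('pose',best.x[:2].round(4),np.degrees(best.x[2])%360,'res mm',(best.fun*1000).round(1))
# neighbours tops
im=dict(np.load('top0.npz'))
m=np.zeros((384,512),bool)
for n,(l,t,r,b) in dict(bowl=(235,118,270,154),mold=(273,155,299,183)).items():
    m[:]=0;m[t:b,l:r]=1;W=world(im,m);W=W[W[:,2]>.02];print(n,W.min(0).round(3),W.max(0).round(3))
E
python3 -c "
import cv2,numpy as np
a=cv2.imread('pics/crop_top.png');b=cv2.imread('pics/crop_side.png')
h=max(a.shape[0],b.shape[0]);p=lambda x:cv2.copyMakeBorder(x,0,h-x.shape[0],0,0,0)
cv2.imwrite('pics/crops.png',np.hstack([p(a),p(b)]))"
```

```text
top cam [0.327 0.012 1.196] areas [54 55 57 54 57 54 58]
[[ 2.204e+02  1.854e+02  5.830e-01  1.131e-01]
 [ 2.304e+02  1.917e+02  5.626e-01  8.030e-02]
 [ 2.731e+02  1.927e+02  5.606e-01 -5.700e-02]
 [ 2.405e+02  1.983e+02  5.413e-01  4.760e-02]
 [ 2.669e+02  2.022e+02  5.294e-01 -3.710e-02]
 [ 2.506e+02  2.047e+02  5.207e-01  1.510e-02]
 [ 2.609e+02  2.115e+02  4.992e-01 -1.780e-02]] blue [224.16666667 176.72222222] [0.6125 0.1019 0.058 ]
lid z pct [0.0543 0.057  0.0586 0.0602 0.0623]
rect mm ((572.3082275390625, 28.324630737304688), (205.0953369140625, 116.00990295410156), 57.559078216552734)
pose [0.5718 0.0282] 327.33476350170145 res mm [ 0.7  0.2  0.2  0.4  0.3  0.4  0.6 -0.5  0.3]
side cam [0.435 1.17  1.132] areas [22 25 27 25 26 26 31 34]
[[ 2.595e+02  1.844e+02  5.622e-01 -5.250e-02]
 [ 2.668e+02  1.880e+02  5.317e-01 -3.410e-02]
 [ 2.740e+02  1.920e+02  5.017e-01 -1.390e-02]
 [ 2.679e+02  1.974e+02  5.224e-01  1.940e-02]
 [ 2.617e+02  2.029e+02  5.428e-01  5.210e-02]
 [ 2.552e+02  2.085e+02  5.635e-01  8.450e-02]
 [ 2.484e+02  2.142e+02  5.850e-01  1.165e-01]
 [ 2.378e+02  2.320e+02  6.108e-01  2.075e-01]] blue [241.125 211.125] [0.6141 0.1009 0.058 ]
lid z pct [0.0161 0.0359 0.0564 0.0593 0.062 ]
rect mm ((573.149169921875, 31.956710815429688), (206.24282836914062, 115.043701171875), 57.248043060302734)
pose [0.5736 0.0315] 327.01027495054706 res mm [0.8 1.3 1.2 1.1 0.9 0.6 1.4 0.2 4.3]
bowl [ 0.696 -0.044  0.02 ] [0.81  0.069 0.066]
mold [ 0.601 -0.141  0.021] [ 0.694 -0.057  0.053]
```

View pics/crops.png

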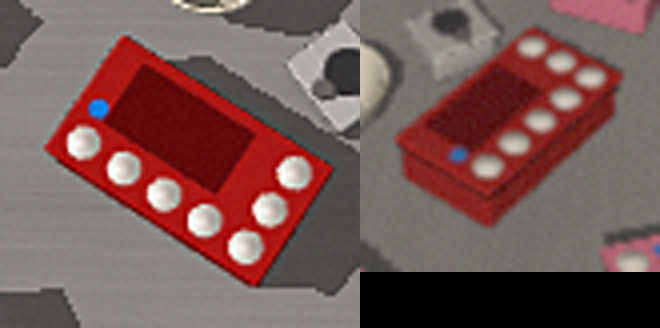

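Confirmed: the red box with the blue dot has its snap1 at crop (84,143), which is image (220,185). The two cameras agree on the pose: about (0.572, 0.029), yaw −32.7°, lid 205×116 mm at z≈0.058. Moving above snap1 with the fingers closing.

move_arm(
  rows=[
    {"hand":0,"x":0.002,"y":-0.01,"z":0.014},
    {"hand":0,"x":0.005,"y":-0.03,"z":0.04},
    {"hand":0,"x":0.01,"y":-0.05,"z":0.07},
    {"hand":0,"x":0.015,"y":-0.072,"z":0.1},
    {"hand":0,"x":0.02,"y":-0.094,"z":0.13},
    {"hand":0,"x":0.025,"y":-0.115,"z":0.16},
    {"hand":0,"x":0.03,"y":-0.137,"z":0.19},
    {"hand":0,"x":0.035,"y":-0.159,"z":0.22},
    {"hand":0,"x":0.04,"y":-0.18,"z":0.25},
    {"hand":0,"x":0.045,"y":-0.202,"z":0.28},
    {"hand":0,"x":0.05,"y":-0.223,"z":0.31},
    {"hand":0,"x":0.055,"y":-0.245,"z":0.34},
    {"hand":0,"x":0.06,"y":-0.266,"z":0.37},
    {"hand":0,"x":0.065,"y":-0.288,"z":0.4},
    {"hand":0,"x":0.07,"y":-0.31,"z":0.43},
    {"hand":0,"x":0.075,"y":-0.331,"z":0.46},
    {"hand":0,"x":0.08,"y":-0.35,"z":0.486},
    {"hand":0,"x":0.085,"y":-0.362,"z":0.503},
    {"hand":0,"x":0.09,"y":-0.367,"z":0.51},
    {"hand":0,"x":0.09,"y":-0.367,"z":0.51},
  ],
  grip_force=20,
)

```text
validation failed for argument at $.ro...
```

```bash
cat > st.py <<'E'
from bench import env
import numpy as np
from scipy.spatial.transform import Rotation as Rn
s=env.read_state();R=Rn.from_euler('xyz',s['orientation'],degrees=True).as_matrix()
p=s['tcp_pos'];tip=p+R[:,0]*env.tips_ahead
print('t',s['time'],'tip',tip.round(4),'F',s['contact_force'].round(2),'gap',s['finger_gap'].round(4));print(R.round(3))
c=np.array([.5722,.0292]);a=np.radians(-32.7);B=np.array([[np.cos(a),-np.sin(a)],[np.sin(a),np.cos(a)]])
print('tip in box frame mm',(B.T@(tip[:2]-c)*1000).round(1))
for n,q in dict(s1=(-36,78),s5=(-36,-78),s7=(36,-78),end=(44,-78)).items():
    w=np.r_[c+B@np.array(q)/1000,.059];print(n,w.round(4),'tool shift mm',(R.T@(w-tip)*1000).round(1))
E
python3 st.py
```

```text
Traceback (most recent call last):
  File "st.py", line 6, in <module>
    print('t',s['time'],'tip',tip.round(4),'F',s['contact_force'].round(2),'gap',s['finger_gap'].round(4));print(R.round(3))
                                                                                 ^^^^^^^^^^^^^^^^^^^^^
AttributeError: 'float' object has no attribute 'round'
```

move_arm(
  rows=[
    {"hand":0.0,"x":0.002,"y":-0.01,"z":0.014,"ax":0,"ay":0,"az":0},
  ],
  grip_force=20,
)

```text
time: 0.78
tcp_pos: [0.2407, 0.6208, 0.2171]
orientation: [148.3, 90.0, 128.3]
contact_force: [-0.1, -0.4, 0.0]
finger_gap: 0.0755
```

```bash
sed -i "s/s\['finger_gap'\].round(4)/s['finger_gap']/" st.py; python3 st.py
```

```text
t 0.7833 tip [0.2406 0.6209 0.1951] F [-0.05 -0.42  0.04] gap 0.07547947636073365
[[-0.     0.342  0.94 ]
 [ 0.     0.94  -0.342]
 [-1.     0.    -0.001]]
tip in box frame mm [-598.6  318.8]
s1 [0.584  0.1143 0.059 ] tool shift mm [ 135.7 -358.5  496.1]
s5 [ 0.4998 -0.017   0.059 ] tool shift mm [ 135.7 -510.7  461.8]
s7 [ 0.5604 -0.0559  0.059 ] tool shift mm [ 135.6 -526.5  532.1]
end [ 0.5671 -0.0602  0.059 ] tool shift mm [ 135.6 -528.3  539.9]
```

move_arm(
  rows=[
    {"hand":0,"x":0.005,"y":-0.015,"z":0.02,"ax":0,"ay":0,"az":0},
    {"hand":0,"x":0.01,"y":-0.036,"z":0.05,"ax":0,"ay":0,"az":0},
    {"hand":0,"x":0.015,"y":-0.058,"z":0.08,"ax":0,"ay":0,"az":0},
    {"hand":0,"x":0.02,"y":-0.079,"z":0.11,"ax":0,"ay":0,"az":0},
    {"hand":0,"x":0.025,"y":-0.101,"z":0.14,"ax":0,"ay":0,"az":0},
    {"hand":0,"x":0.03,"y":-0.123,"z":0.17,"ax":0,"ay":0,"az":0},
    {"hand":0,"x":0.035,"y":-0.144,"z":0.2,"ax":0,"ay":0,"az":0},
    {"hand":0,"x":0.04,"y":-0.166,"z":0.23,"ax":0,"ay":0,"az":0},
    {"hand":0,"x":0.045,"y":-0.188,"z":0.26,"ax":0,"ay":0,"az":0},
    {"hand":0,"x":0.05,"y":-0.209,"z":0.29,"ax":0,"ay":0,"az":0},
    {"hand":0,"x":0.055,"y":-0.231,"z":0.32,"ax":0,"ay":0,"az":0},
    {"hand":0,"x":0.06,"y":-0.253,"z":0.35,"ax":0,"ay":0,"az":0},
    {"hand":0,"x":0.065,"y":-0.274,"z":0.38,"ax":0,"ay":0,"az":0},
    {"hand":0,"x":0.07,"y":-0.296,"z":0.41,"ax":0,"ay":0,"az":0},
    {"hand":0,"x":0.075,"y":-0.318,"z":0.44,"ax":0,"ay":0,"az":0},
    {"hand":0,"x":0.08,"y":-0.339,"z":0.47,"ax":0,"ay":0,"az":0},
    {"hand":0,"x":0.085,"y":-0.352,"z":0.487,"ax":0,"ay":0,"az":0},
    {"hand":0,"x":0.09,"y":-0.358,"z":0.496,"ax":0,"ay":0,"az":0},
    {"hand":0,"x":0.09,"y":-0.358,"z":0.496,"ax":0,"ay":0,"az":0},
    {"hand":0,"x":0.09,"y":-0.358,"z":0.496,"ax":0,"ay":0,"az":0},
  ],
  grip_force=20,
)

```text
time: 2.45
tcp_pos: [0.5842, 0.1133, 0.1268]
orientation: [-173.4, 90.0, 166.5]
contact_force: [-0.2, 1.1, 0.3]
finger_gap: -0.0001
```

```bash
python3 st.py
```

```text
t 2.45 tip [0.5841 0.1133 0.1048] F [-0.24  1.12  0.32] gap -0.00012597980218954775
[[-0.001  0.344  0.939]
 [ 0.     0.939 -0.344]
 [-1.    -0.    -0.001]]
tip in box frame mm [-35.4  77.2]
s1 [0.584  0.1143 0.059 ] tool shift mm [45.8  0.9 -0.4]
s5 [ 0.4998 -0.017   0.059 ] tool shift mm [  45.9 -151.4  -34.3]
s7 [ 0.5604 -0.0559  0.059 ] tool shift mm [  45.8 -167.    35.9]
end [ 0.5671 -0.0602  0.059 ] tool shift mm [  45.8 -168.8   43.7]
```

move_arm(
  rows=[
    {"hand":0,"x":0.01,"y":0.001,"z":0,"ax":0,"ay":0,"az":0},
    {"hand":0,"x":0.022,"y":0.001,"z":0,"ax":0,"ay":0,"az":0},
    {"hand":0,"x":0.03,"y":0.001,"z":0,"ax":0,"ay":0,"az":0},
    {"hand":0,"x":0.035,"y":0.001,"z":0,"ax":0,"ay":0,"az":0},
    {"hand":0,"x":0.038,"y":0.001,"z":0,"ax":0,"ay":0,"az":0},
    {"hand":0,"x":0.038,"y":0.001,"z":0,"ax":0,"ay":0,"az":0},
    {"hand":0,"x":0.038,"y":0.001,"z":0,"ax":0,"ay":0,"az":0},
  ],
)

```text
time: 3.03
tcp_pos: [0.5848, 0.1141, 0.0892]
orientation: [29.0, 90.0, 8.9]
contact_force: [-1.0, 1.2, -0.2]
finger_gap: -0.0002
```

```bash
python3 st.py
python3 - <<'E'
from bench import optics
import cv2,numpy as np
o=[]
for c,(l,t,r,b) in [('top',(200,150,290,230)),('side',(215,150,305,230))]:
    im=optics.get_image(c);o.append(cv2.resize(im['frame'][t:b,l:r],(400,356),interpolation=cv2.INTER_CUBIC))
cv2.imwrite('pics/pre.png',np.hstack(o))
E
```

```text
t 3.0333 tip [0.5848 0.1141 0.0672] F [-0.98  1.18 -0.18] gap -0.00019277266984299326
[[ 0.     0.343  0.939]
 [ 0.     0.939 -0.343]
 [-1.     0.     0.   ]]
tip in box frame mm [-35.3  78.3]
s1 [0.584  0.1143 0.059 ] tool shift mm [ 8.2 -0.1 -0.8]
s5 [ 0.4998 -0.017   0.059 ] tool shift mm [   8.2 -152.4  -34.8]
s7 [ 0.5604 -0.0559  0.059 ] tool shift mm [   8.2 -168.1   35.4]
end [ 0.5671 -0.0602  0.059 ] tool shift mm [   8.2 -169.8   43.2]
```

View pics/pre.png

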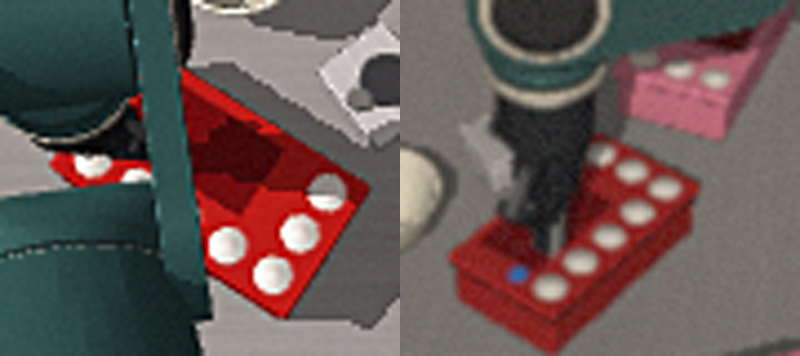

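The side view shows the visible fingertip at (548,250) in the crop, with snap1 at (548,288). That is more of a gap than I expected, so I'll check it with depth.

Run:
```python
from bench import optics
from meas import *
im=optics.get_image('side');
T=np.linalg.inv(im['world_from_camera'])
def pj(p):
    q=T[:3,:3]@p+T[:3,3];q=im['mtx']@q;return (q[:2]/q[2]).round(1)
print('tip exp',pj(np.array([.5848,.1141,.0672])),'snap1 exp',pj(np.array([.584,.1143,.063])),'tcp',pj(np.array([.5848,.1141,.0892])))
m=np.zeros((384,512),bool);m[178:213,232:258]=1
W=world(im,m);g=W[(W[:,2]>.068)&(np.hypot(W[:,0]-.585,W[:,1]-.114)<.05)];print(len(g));
g=g[np.argsort(g[:,2])];print(g[:25].round(4))
f=im['frame'];print('depth col z world:')
for v in range(196,216):
    row=[]
    for u in range(244,254):
        mm=np.zeros_like(m);mm[v,u]=1;w=world(im,mm);row.append('%4d'%(w[0,2]*1000) if len(w) else '  --')
    print(v,*row)
l,t,r,b=232,175,272,220
cv2.imwrite('pics/tip.png',cv2.resize(f[t:b,l:r],None,fx=13,fy=13,interpolation=cv2.INTER_NEAREST))
```

```text
tip exp [248.5 212.5] snap1 exp [248.7 213.4] tcp [248.4 208.2]
382
[[0.5815 0.1219 0.103 ]
 [0.5782 0.119  0.1055]
 [0.5755 0.1114 0.1085]
 [0.5749 0.1168 0.1087]
 [0.5813 0.1227 0.1088]
 [0.5918 0.1251 0.11  ]
 [0.588  0.1262 0.1115]
 [0.5922 0.1216 0.1115]
 [0.5843 0.1271 0.1127]
 [0.5814 0.1219 0.1129]
 [0.5776 0.123  0.1143]
 [0.5951 0.126  0.1154]
 [0.5816 0.1199 0.1159]
 [0.578  0.1198 0.1162]
 [0.592  0.1224 0.1172]
 [0.5749 0.1162 0.118 ]
 [0.5876 0.1283 0.1184]
 [0.5953 0.1241 0.1185]
 [0.5839 0.1296 0.1201]
 [0.5752 0.1134 0.1203]
 [0.5784 0.1158 0.1222]
 [0.5954 0.1232 0.1225]
 [0.5812 0.1218 0.1227]
 [0.5876 0.128  0.123 ]
 [0.5773 0.1244 0.1256]]
depth col z world:
196  191  186  153  153  165  163  171  150  147   59
197  190  156  156  155  161  162  153  147   59   63
198  187  179  173  157  154  156  148  137   54   59
199  183  177  166  162  151  151  149  135   60   58
200  173  169  164  156  154  145  137  128   61   62
201  154  166  160  157  135  130  134  126   57   60
202   56  130  149  149  133  127  122  120   58   58
203   57  122  126  129  130  122  125  118   60   58
204   61  118  117  122  126  115  116  108   60   61
205   60  115  111  118  120  112  114  108   61   56
206   62   57  109  111  112  108  105   55   63   56
207   58   56   58   61   61  103   58   62   55   61
208   62   59   56   65   59   59   55   59   53   57
209   58   58   55   61   58   57   59   59   57   60
210   56   58   57   58   61   60   60   60   59   58
211   59   57   56   60   54   57   58   57   59   60
212   63   58   63   61   61   61   63   56   59   57
213   56   59   57   66   64   62   63   63   59   59
214   56   59   61   62   66   64   63   64   59   56
215   58   55   62   61   57   62   62   68   63   60
```

View pics/tip.png

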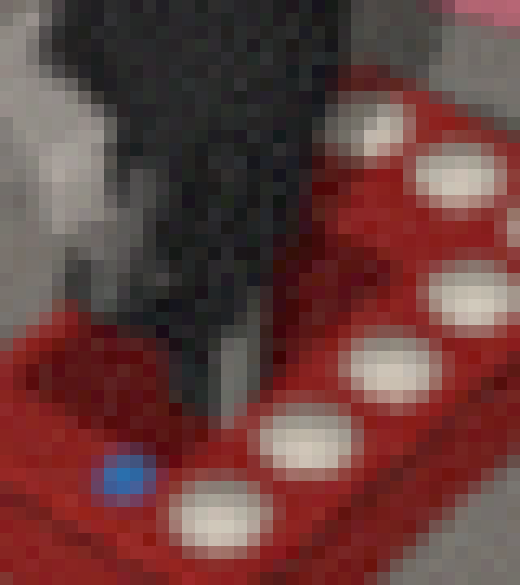

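```bash
python3 st.py | head -1
python3 - <<'E'
from meas import *
im=dict(np.load('side0.npz'));T=np.linalg.inv(im['world_from_camera'])
def pj(p):
    q=T[:3,:3]@p+T[:3,3];q=im['mtx']@q;return (q[:2]/q[2]).round(1)
print('start tip exp',pj(np.array([.232,.634,.197])),pj(np.array([.232,.634,.219])))
m=np.zeros((384,512),bool);m[290:350,350:385]=1
W=world(im,m);W=W[(W[:,2]>.1)];W=W[np.argsort(W[:,2])];print(W[:12].round(3))
from bench import optics
im=optics.get_image('side')
m=np.zeros((384,512),bool);m[150:213,232:262]=1
W=world(im,m);g=W[(W[:,2]>.07)&(np.hypot(W[:,0]-.585,W[:,1]-.114)<.06)]
for z in np.arange(.1,.22,.01):
    s=g[(g[:,2]>=z)&(g[:,2]<z+.01)]
    if len(s): print(z.round(3),len(s),s[:,:2].min(0).round(3),s[:,:2].max(0).round(3))
E
```

```text
t 3.1833 tip [0.5851 0.114  0.0676] F [ 0.92 -0.22  0.26] gap -0.00023437107384070588
start tip exp [365.  336.5] [366.6 331.9]
[[0.24  0.682 0.246]
 [0.24  0.682 0.25 ]
 [0.258 0.677 0.25 ]
 [0.256 0.682 0.252]
 [0.246 0.687 0.254]
 [0.255 0.685 0.256]
 [0.251 0.687 0.257]
 [0.253 0.682 0.257]
 [0.244 0.686 0.257]
 [0.251 0.685 0.258]
 [0.247 0.687 0.258]
 [0.249 0.687 0.258]]
0.1 5 [0.575 0.109] [0.593 0.126]
0.11 13 [0.575 0.115] [0.595 0.129]
0.12 13 [0.575 0.112] [0.595 0.132]
0.13 9 [0.575 0.111] [0.584 0.129]
0.14 8 [0.572 0.107] [0.596 0.144]
0.15 27 [0.564 0.085] [0.606 0.149]
0.16 19 [0.561 0.076] [0.611 0.158]
0.17 28 [0.558 0.073] [0.597 0.162]
0.18 31 [0.555 0.068] [0.612 0.172]
0.19 41 [0.562 0.104] [0.616 0.171]
0.2 37 [0.562 0.102] [0.607 0.161]
0.21 30 [0.579 0.13 ] [0.608 0.16 ]
```

Both the start and current depth images put the visible tip about 35 mm above the nominal, which disagrees with env.tips_ahead. I'll settle it with a guarded descent on force.

move_arm(
  rows=[
    {"hand":0,"x":0.001,"y":0,"z":0,"ax":0,"ay":0,"az":0},
    {"hand":0,"x":0.002,"y":0,"z":0,"ax":0,"ay":0,"az":0},
    {"hand":0,"x":0.003,"y":0,"z":0,"ax":0,"ay":0,"az":0},
    {"hand":0,"x":0.004,"y":0,"z":-0.001,"ax":0,"ay":0,"az":0},
    {"hand":0,"x":0.005,"y":0,"z":-0.001,"ax":0,"ay":0,"az":0},
    {"hand":0,"x":0.006,"y":0,"z":-0.001,"ax":0,"ay":0,"az":0},
    {"hand":0,"x":0.006,"y":0,"z":-0.001,"ax":0,"ay":0,"az":0},
  ],
)

```text
time: 3.82
tcp_pos: [0.5837, 0.1143, 0.0828]
orientation: [-154.8, 90.0, -174.9]
contact_force: [-0.5, -0.0, -0.1]
finger_gap: -0.0002
```

```bash
python3 st.py | head -1
```

```text
t 3.8167 tip [0.5837 0.1143 0.0608] F [-0.48 -0.05 -0.1 ] gap -0.00024447658626045385
```

move_arm(
  rows=[
    {"hand":0,"x":0.0005,"y":0,"z":0,"ax":0,"ay":0,"az":0},
    {"hand":0,"x":0.001,"y":0,"z":0,"ax":0,"ay":0,"az":0},
    {"hand":0,"x":0.0015,"y":0,"z":0,"ax":0,"ay":0,"az":0},
    {"hand":0,"x":0.002,"y":0,"z":0,"ax":0,"ay":0,"az":0},
    {"hand":0,"x":0.002,"y":0,"z":0,"ax":0,"ay":0,"az":0},
  ],
)

```text
time: 4.23
tcp_pos: [0.5838, 0.1143, 0.081]
orientation: [-145.7, 90.0, -165.8]
contact_force: [0.4, -0.4, 0.4]
finger_gap: 0.0
```

```bash
python3 st.py | head -1
python3 - <<'E'
from bench import optics
from meas import *
im=optics.get_image('side')
m=np.zeros((384,512),bool);m[150:218,232:262]=1
W=world(im,m);g=W[(W[:,2]>.068)&(np.hypot(W[:,0]-.585,W[:,1]-.114)<.03)];print(np.sort(g[:,2])[:8].round(4))
E
```

```text
t 4.2333 tip [0.5838 0.1143 0.059 ] F [ 0.38 -0.36  0.45] gap 6.907168063248774e-06
[0.0994 0.0998 0.0998 0.1009 0.1012 0.103  0.1056 0.1064]
```

move_arm(
  rows=[
    {"hand":0,"x":0.0005,"y":0,"z":0,"ax":0,"ay":0,"az":0},
    {"hand":0,"x":0.001,"y":0,"z":0,"ax":0,"ay":0,"az":0},
    {"hand":0,"x":0.0015,"y":0,"z":0,"ax":0,"ay":0,"az":0},
    {"hand":0,"x":0.0015,"y":0,"z":0,"ax":0,"ay":0,"az":0},
  ],
)

```text
time: 4.62
tcp_pos: [0.5838, 0.1143, 0.0795]
orientation: [-141.8, 90.0, -161.9]
contact_force: [0.3, 0.6, -0.1]
finger_gap: -0.0
```

```bash
python3 st.py | head -1
```

```text
t 4.6167 tip [0.5838 0.1143 0.0575] F [ 0.34  0.61 -0.13] gap -2.110078150681663e-05
```

No force with the nominal tip below the lid top, so the camera is right and the nominal tip offset is wrong. I'll descend 22 mm and measure again.

move_arm(
  rows=[
    {"hand":0,"x":0.003,"y":0,"z":0,"ax":0,"ay":0,"az":0},
    {"hand":0,"x":0.006,"y":0,"z":0,"ax":0,"ay":0,"az":0},
    {"hand":0,"x":0.009,"y":0,"z":0,"ax":0,"ay":0,"az":0},
    {"hand":0,"x":0.012,"y":0,"z":0,"ax":0,"ay":0,"az":0},
    {"hand":0,"x":0.015,"y":0,"z":0,"ax":0,"ay":0,"az":0},
    {"hand":0,"x":0.018,"y":0,"z":0,"ax":0,"ay":0,"az":0},
    {"hand":0,"x":0.02,"y":0,"z":0,"ax":0,"ay":0,"az":0},
    {"hand":0,"x":0.022,"y":0,"z":0,"ax":0,"ay":0,"az":0},
    {"hand":0,"x":0.022,"y":0,"z":0,"ax":0,"ay":0,"az":0},
  ],
)

```text
time: 5.37
tcp_pos: [0.5837, 0.1143, 0.0571]
orientation: [-150.1, 90.0, -170.2]
contact_force: [0.0, 0.2, -0.6]
finger_gap: 0.0005
```

```bash
python3 st.py | head -1
python3 - <<'E'
from bench import optics
from meas import *
im=optics.get_image('side')
m=np.zeros((384,512),bool);m[150:218,232:262]=1
W=world(im,m);g=W[(W[:,2]>.068)&(np.hypot(W[:,0]-.585,W[:,1]-.114)<.03)];print(g[np.argsort(g[:,2])][:8].round(4))
cv2.imwrite('pics/tip2.png',cv2.resize(im['frame'][175:220,232:272],None,fx=13,fy=13,interpolation=cv2.INTER_NEAREST))
E
```

```text
t 5.3667 tip [0.5837 0.1143 0.0351] F [ 0.04  0.16 -0.58] gap 0.0004693666181662518
[[0.5891 0.1238 0.0687]
 [0.5847 0.129  0.0692]
 [0.5819 0.1219 0.0727]
 [0.578  0.1241 0.0753]
 [0.5748 0.1201 0.0768]
 [0.5849 0.1266 0.077 ]
 [0.5751 0.1172 0.079 ]
 [0.5886 0.1255 0.0806]]
```

View pics/tip2.png

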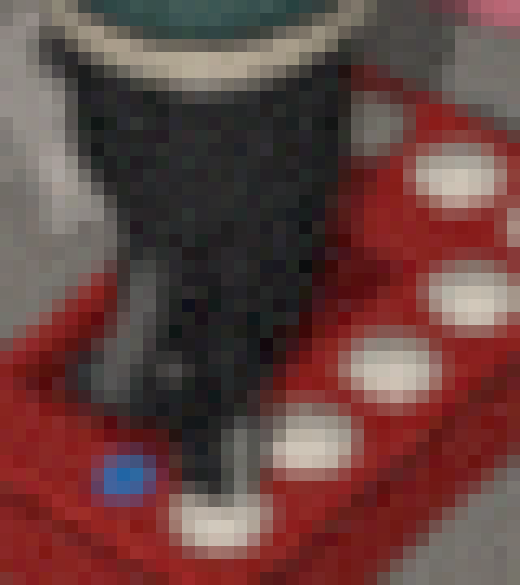

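The tip now sits just above snap1: tip at px (217,490), dome at (218,520) in the crop. I'll descend slowly from here, on force.

move_arm(
  rows=[
    {"hand":0,"x":0.0005,"y":0,"z":0,"ax":0,"ay":0,"az":0},
    {"hand":0,"x":0.001,"y":0,"z":0,"ax":0,"ay":0,"az":0},
    {"hand":0,"x":0.0015,"y":0,"z":0,"ax":0,"ay":0,"az":0},
    {"hand":0,"x":0.002,"y":0,"z":0,"ax":0,"ay":0,"az":0},
    {"hand":0,"x":0.0025,"y":0,"z":0,"ax":0,"ay":0,"az":0},
    {"hand":0,"x":0.003,"y":0,"z":0,"ax":0,"ay":0,"az":0},
    {"hand":0,"x":0.003,"y":0,"z":0,"ax":0,"ay":0,"az":0},
  ],
)

```text
time: 6.0
tcp_pos: [0.5838, 0.1143, 0.0545]
orientation: [-145.8, 90.0, -165.9]
contact_force: [-1.2, 0.2, -0.2]
finger_gap: -0.0
```

move_arm(
  rows=[
    {"hand":0,"x":0.0005,"y":0,"z":0,"ax":0,"ay":0,"az":0},
    {"hand":0,"x":0.001,"y":0,"z":0,"ax":0,"ay":0,"az":0},
    {"hand":0,"x":0.0015,"y":0,"z":0,"ax":0,"ay":0,"az":0},
    {"hand":0,"x":0.0015,"y":0,"z":0,"ax":0,"ay":0,"az":0},
  ],
)

```text
time: 6.33
tcp_pos: [0.5838, 0.1143, 0.053]
orientation: [-150.4, 90.0, -170.5]
contact_force: [0.7, 0.5, 1.1]
finger_gap: 0.0001
```

move_arm(
  rows=[
    {"hand":0,"x":0.0005,"y":0,"z":0,"ax":0,"ay":0,"az":0},
    {"hand":0,"x":0.001,"y":0,"z":0,"ax":0,"ay":0,"az":0},
    {"hand":0,"x":0.001,"y":0,"z":0,"ax":0,"ay":0,"az":0},
  ],
)

```text
time: 6.58
tcp_pos: [0.5838, 0.1143, 0.052]
orientation: [-147.5, 90.0, -167.6]
contact_force: [0.1, -0.4, -0.1]
finger_gap: 0.0003
```

```bash
python3 st.py | head -1
python3 - <<'E'
from bench import optics
from meas import *
im=optics.get_image('side')
cv2.imwrite('pics/tip3.png',cv2.resize(im['frame'][190:220,237:267],None,fx=15,fy=15,interpolation=cv2.INTER_CUBIC))
E
```

```text
t 6.5833 tip [0.5838 0.1143 0.03  ] F [ 0.06 -0.36 -0.13] gap 0.0002844858832671553
```

View pics/tip3.png

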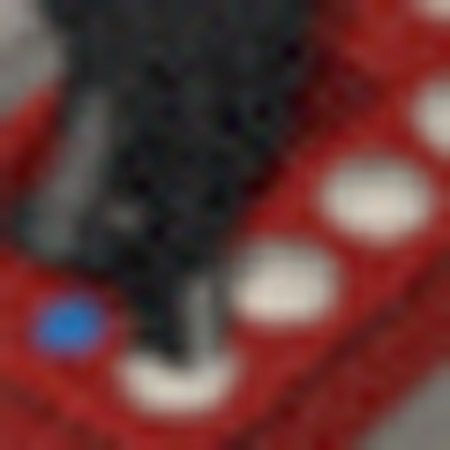

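move_arm(
  rows=[
    {"hand":0,"x":0.0005,"y":0,"z":0,"ax":0,"ay":0,"az":0},
    {"hand":0,"x":0.001,"y":0,"z":0,"ax":0,"ay":0,"az":0},
    {"hand":0,"x":0.001,"y":0,"z":0,"ax":0,"ay":0,"az":0},
  ],
)

```text
time: 6.88
tcp_pos: [0.5838, 0.1143, 0.051]
orientation: [-147.4, 90.0, -167.5]
contact_force: [0.0, 0.1, -0.3]
finger_gap: 0.0001
```

move_arm(
  rows=[
    {"hand":0,"x":0.0005,"y":0,"z":0,"ax":0,"ay":0,"az":0},
    {"hand":0,"x":0.001,"y":0,"z":0,"ax":0,"ay":0,"az":0},
    {"hand":0,"x":0.001,"y":0,"z":0,"ax":0,"ay":0,"az":0},
  ],
)

```text
time: 7.13
tcp_pos: [0.5839, 0.1143, 0.0501]
orientation: [15.5, 90.0, -4.6]
contact_force: [-0.1, 0.4, -0.1]
finger_gap: -0.0001
```

move_arm(
  rows=[
    {"hand":0,"x":0.0005,"y":0,"z":0,"ax":0,"ay":0,"az":0},
    {"hand":0,"x":0.001,"y":0,"z":0,"ax":0,"ay":0,"az":0},
    {"hand":0,"x":0.001,"y":0,"z":0,"ax":0,"ay":0,"az":0},
  ],
)

```text
time: 7.38
tcp_pos: [0.5839, 0.1143, 0.0491]
orientation: [43.9, 90.0, 23.8]
contact_force: [0.7, 0.4, 0.5]
finger_gap: -0.0001
```

move_arm(
  rows=[
    {"hand":0,"x":0.0005,"y":0,"z":0,"ax":0,"ay":0,"az":0},
    {"hand":0,"x":0.001,"y":0,"z":0,"ax":0,"ay":0,"az":0},
    {"hand":0,"x":0.001,"y":0,"z":0,"ax":0,"ay":0,"az":0},
  ],
)

```text
time: 7.63
tcp_pos: [0.5839, 0.1143, 0.048]
orientation: [-48.5, 90.0, -68.6]
contact_force: [0.0, 0.0, 0.5]
finger_gap: -0.0001
```

move_arm(
  rows=[
    {"hand":0,"x":0.0005,"y":0,"z":0,"ax":0,"ay":0,"az":0},
    {"hand":0,"x":0.001,"y":0,"z":0,"ax":0,"ay":0,"az":0},
    {"hand":0,"x":0.001,"y":0,"z":0,"ax":0,"ay":0,"az":0},
  ],
)

```text
time: 7.88
tcp_pos: [0.5839, 0.1143, 0.047]
orientation: [-119.9, 90.0, -140.0]
contact_force: [0.3, -0.4, -0.5]
finger_gap: 0.0003
```

```bash
python3 st.py | head -1
python3 - <<'E'
from bench import optics
from meas import *
im=optics.get_image('side')
T=np.linalg.inv(im['world_from_camera'])
def pj(p):
    q=T[:3,:3]@np.array(p)+T[:3,3];q=im['mtx']@q;return (q[:2]/q[2]).round(1)
for dy in (0,.005,.01,.015):
  for z in (.059,.063,.068): print(dy,z,pj([.584,.1143+dy,z]))
f=im['frame'];print(f[206:220,246:252].mean(2).astype(int))
m=np.zeros((384,512),bool);m[206:220,246:252]=1
W=world(im,m);print((W[:,2].reshape(14,6)*1000).astype(int))
E
```

```text
t 7.8833 tip [0.5839 0.1143 0.025 ] F [ 0.29 -0.41 -0.47] gap 0.0003452788620220914
0 0.059 [248.8 214.1]
0 0.063 [248.7 213.4]
0 0.068 [248.7 212.4]
0.005 0.059 [248.6 215.1]
0.005 0.063 [248.6 214.3]
0.005 0.068 [248.5 213.4]
0.01 0.059 [248.4 216.1]
0.01 0.063 [248.4 215.3]
0.01 0.068 [248.4 214.3]
0.015 0.059 [248.2 217.1]
0.015 0.063 [248.2 216.3]
0.015 0.068 [248.2 215.3]
[[ 34  33  35  37  34  35]
 [ 34  24  22  32  30  54]
 [ 19  29  21  31  33  59]
 [ 16  22  39  53  69  67]
 [ 31  30  40  72 101  78]
 [ 35  27  38  75 109  72]
 [ 50  32  37  76 108  78]
 [ 38  35  44  76 111  86]
 [ 66  50  50  76 109  80]
 [ 77  75  70  76 103  82]
 [ 72  78  73  74  83  75]
 [ 68  62  73  69  69  70]
 [ 75  68  70  62  71  66]
 [ 76  77  70  74  75  61]]
[[111 113 112 120 113 100]
 [137 113 111 111 109  99]
 [130 123 116 104 105  94]
 [124 118 110  95  94  91]
 [117 113 106  91  92  85]
 [ 84 107  90  82  85  79]
 [ 84  82  85  78  81  73]
 [ 72  76  75  74  73  68]
 [ 74  71  77  73  67  67]
 [ 60  57  69  61  65  61]
 [ 58  55  57  59  61  59]
 [ 60  58  58  58  65  58]
 [ 58  55  65  60  58  55]
 [ 59  57  58  58  60  54]]
```

Run:
```python
from bench import optics
from meas import *
im=optics.get_image('side');f=im['frame']
a=cv2.resize(f[185:225,227:277],None,fx=12,fy=12,interpolation=cv2.INTER_CUBIC)
cv2.imwrite('pics/tip4.png',a)
```

```text
(no output)
```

View pics/tip4.png

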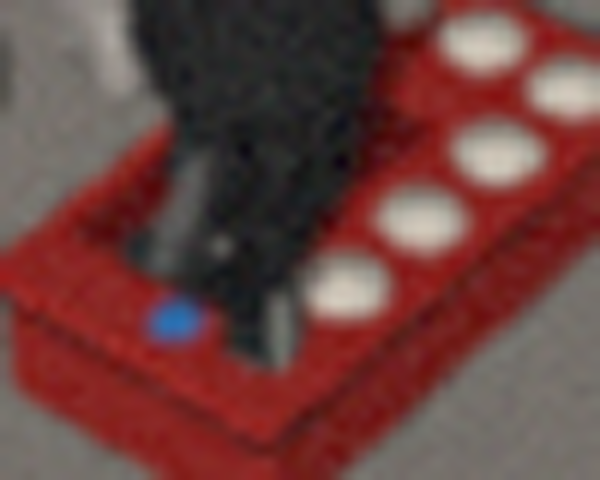

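Snap1 is now hidden under the tip, so it has been pushed in. I'll find its bottom with 0.5 mm steps.

move_arm(
  rows=[
    {"hand":0,"x":0.0005,"y":0,"z":0,"ax":0,"ay":0,"az":0},
    {"hand":0,"x":0.0005,"y":0,"z":0,"ax":0,"ay":0,"az":0},
  ],
)

```text
time: 8.15
tcp_pos: [0.5839, 0.1143, 0.0468]
orientation: [-78.5, 90.0, -98.6]
contact_force: [-1.1, -0.2, 2.6]
finger_gap: 0.0001
```

move_arm(
  rows=[
    {"hand":0,"x":0.0005,"y":0,"z":0,"ax":0,"ay":0,"az":0},
    {"hand":0,"x":0.0005,"y":0,"z":0,"ax":0,"ay":0,"az":0},
  ],
)

```text
time: 8.32
tcp_pos: [0.5839, 0.1143, 0.0467]
orientation: [23.9, 90.0, 3.8]
contact_force: [-4.5, -0.1, 8.4]
finger_gap: 0.0002
```

Bottomed: TCP z 0.0468 corresponds to snap top 0.059, at about 8 N. I'll back off 0.4 mm and slide along the row to snap3.

move_arm(
  rows=[
    {"hand":0,"x":-0.0004,"y":-0.002,"z":-0.0004,"ax":0,"ay":0,"az":0},
    {"hand":0,"x":-0.0004,"y":-0.006,"z":-0.0013,"ax":0,"ay":0,"az":0},
    {"hand":0,"x":-0.0004,"y":-0.01,"z":-0.0022,"ax":0,"ay":0,"az":0},
    {"hand":0,"x":-0.0004,"y":-0.014,"z":-0.0031,"ax":0,"ay":0,"az":0},
    {"hand":0,"x":-0.0004,"y":-0.018,"z":-0.004,"ax":0,"ay":0,"az":0},
    {"hand":0,"x":-0.0004,"y":-0.022,"z":-0.0049,"ax":0,"ay":0,"az":0},
    {"hand":0,"x":-0.0004,"y":-0.026,"z":-0.0058,"ax":0,"ay":0,"az":0},
    {"hand":0,"x":-0.0004,"y":-0.03,"z":-0.0067,"ax":0,"ay":0,"az":0},
    {"hand":0,"x":-0.0004,"y":-0.034,"z":-0.0076,"ax":0,"ay":0,"az":0},
    {"hand":0,"x":-0.0004,"y":-0.038,"z":-0.0085,"ax":0,"ay":0,"az":0},
    {"hand":0,"x":-0.0004,"y":-0.038,"z":-0.0085,"ax":0,"ay":0,"az":0},
  ],
)

```text
time: 9.23
tcp_pos: [0.5626, 0.081, 0.0468]
orientation: [-14.6, 90.0, -34.7]
contact_force: [-1.9, -1.4, 5.0]
finger_gap: 0.0001
```

```bash
python3 st.py
python3 - <<'E'
from bench import optics
from meas import *
o=[]
im=optics.get_image('side');f=im['frame']
cv2.imwrite('pics/s2.png',cv2.resize(f[170:230,217:297],None,fx=9,fy=9,interpolation=cv2.INTER_CUBIC))
cs,a,bl,_=centroids(im,(222,178,287,225))
for u,k in zip(cs,a): print(u.round(1),k,ray(im,u,.061)[:2].round(4))
print('blue',bl,'before 241.1 211.1')
E
```

```text
t 9.2333 tip [0.5626 0.081  0.0248] F [-1.89 -1.38  4.96] gap 7.802005838406125e-05
[[ 0.     0.344  0.939]
 [-0.     0.939 -0.344]
 [-1.    -0.     0.   ]]
tip in box frame mm [-36.   38.4]
s1 [0.584  0.1143 0.059 ] tool shift mm [-34.2  38.7   8.7]
s5 [ 0.4998 -0.017   0.059 ] tool shift mm [ -34.2 -113.6  -25.3]
s7 [ 0.5604 -0.0559  0.059 ] tool shift mm [ -34.2 -129.3   45. ]
end [ 0.5671 -0.0602  0.059 ] tool shift mm [ -34.2 -131.    52.8]
[267.2 188.4] 20 [ 0.53   -0.0322]
[274.3 192.1] 26 [ 0.5005 -0.0136]
[267.9 197.3] 26 [0.5225 0.0189]
[262.  202.9] 23 [0.5415 0.0519]
blue [241.125 211.125] before 241.1 211.1
```

View pics/s2.png

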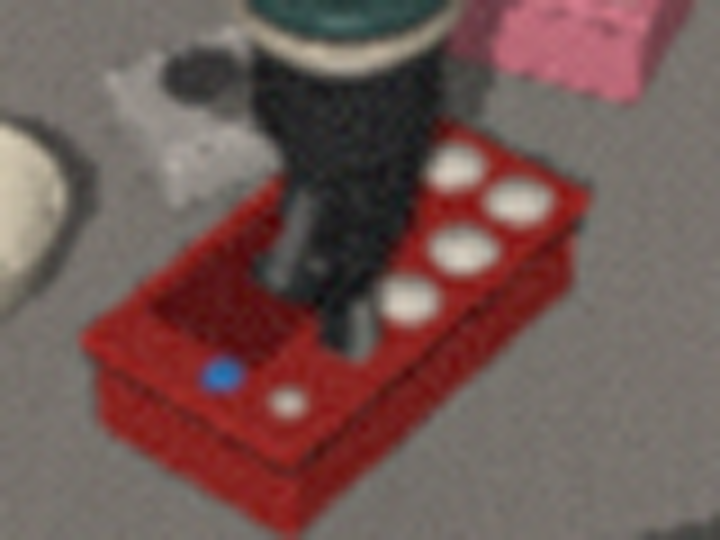

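Snap1 shows only its small flat top at (288,403), so it is fully down. The blue dot hasn't moved. Continuing over snap3 to snap4.

move_arm(
  rows=[
    {"hand":0,"x":0,"y":-0.002,"z":-0.0004,"ax":0,"ay":0,"az":0},
    {"hand":0,"x":0,"y":-0.006,"z":-0.0013,"ax":0,"ay":0,"az":0},
    {"hand":0,"x":0,"y":-0.01,"z":-0.0022,"ax":0,"ay":0,"az":0},
    {"hand":0,"x":0,"y":-0.014,"z":-0.0031,"ax":0,"ay":0,"az":0},
    {"hand":0,"x":0,"y":-0.018,"z":-0.004,"ax":0,"ay":0,"az":0},
    {"hand":0,"x":0,"y":-0.022,"z":-0.0049,"ax":0,"ay":0,"az":0},
    {"hand":0,"x":0,"y":-0.026,"z":-0.0058,"ax":0,"ay":0,"az":0},
    {"hand":0,"x":0,"y":-0.03,"z":-0.0067,"ax":0,"ay":0,"az":0},
    {"hand":0,"x":0,"y":-0.034,"z":-0.0076,"ax":0,"ay":0,"az":0},
    {"hand":0,"x":0,"y":-0.038,"z":-0.0085,"ax":0,"ay":0,"az":0},
    {"hand":0,"x":0,"y":-0.042,"z":-0.0094,"ax":0,"ay":0,"az":0},
    {"hand":0,"x":0,"y":-0.046,"z":-0.0102,"ax":0,"ay":0,"az":0},
    {"hand":0,"x":0,"y":-0.05,"z":-0.0111,"ax":0,"ay":0,"az":0},
    {"hand":0,"x":0,"y":-0.054,"z":-0.012,"ax":0,"ay":0,"az":0},
    {"hand":0,"x":0,"y":-0.058,"z":-0.0129,"ax":0,"ay":0,"az":0},
    {"hand":0,"x":0,"y":-0.062,"z":-0.0138,"ax":0,"ay":0,"az":0},
    {"hand":0,"x":0,"y":-0.066,"z":-0.0147,"ax":0,"ay":0,"az":0},
    {"hand":0,"x":0,"y":-0.07,"z":-0.0156,"ax":0,"ay":0,"az":0},
    {"hand":0,"x":0,"y":-0.074,"z":-0.0165,"ax":0,"ay":0,"az":0},
    {"hand":0,"x":0,"y":-0.076,"z":-0.017,"ax":0,"ay":0,"az":0},
  ],
)

```text
time: 10.95
tcp_pos: [0.5207, 0.0156, 0.0468]
orientation: [22.8, 90.0, 2.7]
contact_force: [1.7, 2.8, 3.9]
finger_gap: -0.0001
```

```bash
python3 st.py
cat > chk.py <<'E'
from bench import optics
from meas import *
im=optics.get_image('side')
f=im['frame'].astype(int);w=(f.min(2)>95).astype(np.uint8);w[:178]=0;w[225:]=0;w[:,:228]=0;w[:,287:]=0
n,_,st,c=cv2.connectedComponentsWithStats(w)
for i in range(1,n):
    if st[i,4]>1: print(c[i].round(1),st[i,4],ray(im,c[i],.06)[:2].round(4))
print('blue',centroids(im,(222,178,287,225))[2])
E
python3 chk.py
```

```text
t 10.95 tip [0.5207 0.0156 0.0248] F [1.72 2.76 3.95] gap -9.290444092421584e-05
[[ 0.001  0.344  0.939]
 [ 0.     0.939 -0.344]
 [-1.     0.     0.001]]
tip in box frame mm [-36.  -39.3]
s1 [0.584  0.1143 0.059 ] tool shift mm [-34.2 114.4  25.6]
s5 [ 0.4998 -0.017   0.059 ] tool shift mm [-34.2 -37.8  -8.4]
s7 [ 0.5604 -0.0559  0.059 ] tool shift mm [-34.2 -53.5  61.9]
end [ 0.5671 -0.0602  0.059 ] tool shift mm [-34.2 -55.3  69.7]
[238.1 187.2] 397 [ 0.6441 -0.0274]
[277.7 207.8] 594 [0.481  0.0707]
[259.4 184.4] 23 [ 0.5627 -0.0532]
[274.5 192. ] 26 [ 0.4998 -0.0152]
[269.7 196.2] 6 [0.5164 0.0105]
[261.8 202.8] 8 [0.5428 0.0501]
[255.2 208.6] 8 [0.5635 0.0841]
[248.6 214.3] 9 [0.5844 0.1164]
[231.3 222.1] 41 [0.6409 0.1619]
blue [241.125 211.125]
```

Snaps 1–3 show full-down size (8–9 px against 25 px up), and the box hasn't moved. On to snap5, round the corner and on to snap6.

move_arm(
  rows=[
    {"hand":0,"x":0,"y":-0.002,"z":-0.0004,"ax":0,"ay":0,"az":0},
    {"hand":0,"x":0,"y":-0.006,"z":-0.0013,"ax":0,"ay":0,"az":0},
    {"hand":0,"x":0,"y":-0.01,"z":-0.0022,"ax":0,"ay":0,"az":0},
    {"hand":0,"x":0,"y":-0.014,"z":-0.0031,"ax":0,"ay":0,"az":0},
    {"hand":0,"x":0,"y":-0.018,"z":-0.004,"ax":0,"ay":0,"az":0},
    {"hand":0,"x":0,"y":-0.022,"z":-0.0049,"ax":0,"ay":0,"az":0},
    {"hand":0,"x":0,"y":-0.026,"z":-0.0058,"ax":0,"ay":0,"az":0},
    {"hand":0,"x":0,"y":-0.03,"z":-0.0067,"ax":0,"ay":0,"az":0},
    {"hand":0,"x":0,"y":-0.034,"z":-0.0076,"ax":0,"ay":0,"az":0},
    {"hand":0,"x":0,"y":-0.038,"z":-0.0084,"ax":0,"ay":0,"az":0},
    {"hand":0,"x":0,"y":-0.0385,"z":-0.006,"ax":0,"ay":0,"az":0},
    {"hand":0,"x":0,"y":-0.0394,"z":-0.002,"ax":0,"ay":0,"az":0},
    {"hand":0,"x":0,"y":-0.0403,"z":0.002,"ax":0,"ay":0,"az":0},
    {"hand":0,"x":0,"y":-0.0412,"z":0.006,"ax":0,"ay":0,"az":0},
    {"hand":0,"x":0,"y":-0.0421,"z":0.01,"ax":0,"ay":0,"az":0},
    {"hand":0,"x":0,"y":-0.043,"z":0.014,"ax":0,"ay":0,"az":0},
    {"hand":0,"x":0,"y":-0.0439,"z":0.018,"ax":0,"ay":0,"az":0},
    {"hand":0,"x":0,"y":-0.0448,"z":0.022,"ax":0,"ay":0,"az":0},
    {"hand":0,"x":0,"y":-0.0456,"z":0.0255,"ax":0,"ay":0,"az":0},
    {"hand":0,"x":0,"y":-0.046,"z":0.0268,"ax":0,"ay":0,"az":0},
  ],
)

```text
time: 12.67
tcp_pos: [0.5305, -0.0367, 0.0465]
orientation: [-45.6, 90.0, -65.7]
contact_force: [0.3, 1.5, 0.9]
finger_gap: 0.0
```

```bash
python3 st.py; python3 chk.py
```

```text
t 12.6667 tip [ 0.5305 -0.0367  0.0245] F [0.29 1.55 0.92] gap 4.001089634534655e-05
[[ 0.     0.344  0.939]
 [-0.     0.939 -0.344]
 [-1.    -0.     0.   ]]
tip in box frame mm [  0.5 -77.9]
s1 [0.584  0.1143 0.059 ] tool shift mm [-34.5 160.1  -1.6]
s5 [ 0.4998 -0.017   0.059 ] tool shift mm [-34.5   7.9 -35.7]
s7 [ 0.5604 -0.0559  0.059 ] tool shift mm [-34.5  -7.8  34.6]
end [ 0.5671 -0.0602  0.059 ] tool shift mm [-34.5  -9.5  42.4]
[236.5 194.2] 520 [0.6442 0.0131]
[278.1 207.3] 557 [0.48   0.0678]
[260.5 183.6] 19 [ 0.559  -0.0588]
[268. 185.] 3 [ 0.5286 -0.0535]
[276.2 189.9] 12 [ 0.4943 -0.028 ]
[270.5 195.5] 8 [0.5135 0.0064]
[264.7 201.1] 9 [0.5327 0.04  ]
[258.7 206.9] 9 [0.5519 0.0736]
[252.3 212.9] 9 [0.5716 0.1075]
blue [245.125 210.125]
```

The box was dragged somewhere around the corner: the blue dot shifted from (241,211) to (245,210). I'll refit its pose before continuing.

```bash
cat > fit.py <<'E'
from bench import optics,env
from meas import *
def rot(a):return np.array([[np.cos(a),-np.sin(a)],[np.sin(a),np.cos(a)]])
def look():
    im=optics.get_image('side')
    f=im['frame'].astype(int);w=(f.min(2)>95).astype(np.uint8);w[:178]=0;w[225:]=0;w[:,:228]=0;w[:,287:]=0
    n,_,st,c=cv2.connectedComponentsWithStats(w)
    k=[i for i in range(1,n) if 6<=st[i,4]<40 and c[i][1]<218]
    P=np.array([ray(im,c[i],.0595)[:2] for i in k]);A=st[k,4]
    B=ray(im,centroids(im,(222,178,287,225))[2],.058)[:2]
    return im,P,A,B
def fit(P,B):
    def res(q):
        G=S@rot(q[2]).T+q[:2];d=P[:,None]-G[None];j=np.linalg.norm(d,axis=2).argmin(1)
        return np.r_[d[np.arange(len(P)),j].ravel(),rot(q[2])@[-.006,.084]+q[:2]-B]
    return least_squares(res,[.566,.024,np.radians(-32.7)],loss='soft_l1',f_scale=.003)
if __name__=='__main__':
    im,P,A,B=look();s=fit(P,B);q=s.x
    print('pose',q[:2].round(4),np.degrees(q[2]).round(2),'res',(s.fun*1000).round(1),A)
    z=dict(np.load('side0.npz'));cs,a,bl,_=centroids(z,(222,178,287,225))
    s0=fit(np.array([ray(z,u,.061)[:2] for u in cs]),ray(z,bl,.058)[:2]).x
    print('start',s0[:2].round(4),np.degrees(s0[2]).round(2),'moved mm',((q-s0)[:2]*1000).round(1),np.linalg.norm((q-s0)[:2]*1000).round(1))
    st=env.read_state();p=st['tcp_pos'][:2]
    # side-camera bias relative to robot estimate
    b=s0[:2]-np.array([.5722,.0292]);q2=q[:2]-b
    print('tip box mm',(rot(q[2]).T@(p-q2)*1000).round(1))
    yaw=np.radians(-20.1)
    for i,v in enumerate(S): 
        d=rot(q[2])@v+q2-p; print(i+1,'tool y,z mm',(np.array([d@[.344,.939],d@[.939,-.344]])*1000).round(1))
E
python3 fit.py
python3 - <<'E'
from bench import optics
import cv2
f=optics.get_image('side')['frame'];cv2.imwrite('pics/moved.png',cv2.resize(f[170:230,217:297],None,fx=9,fy=9,interpolation=cv2.INTER_CUBIC))
E
```

```text
pose [0.5646 0.0217] -29.31 res [ 1.9  4.2 -0.6  0.1  0.2  1.  -0.9 -0.5 -0.3 -0.3  0.3 -0.4  0.4  3.8] [18 12  7 10  9  9]
start [0.5736 0.0318] -32.79 moved mm [ -9.  -10.1] 13.5
tip box mm [ -1.4 -64.6]
1 tool y,z mm [146.3 -11.4]
2 tool y,z mm [107.8 -17.6]
3 tool y,z mm [ 69.3 -23.8]
4 tool y,z mm [ 30.8 -30. ]
5 tool y,z mm [ -7.7 -36.3]
6 tool y,z mm [-13.5  -0.7]
7 tool y,z mm [-19.2  34.8]
```

View pics/moved.png

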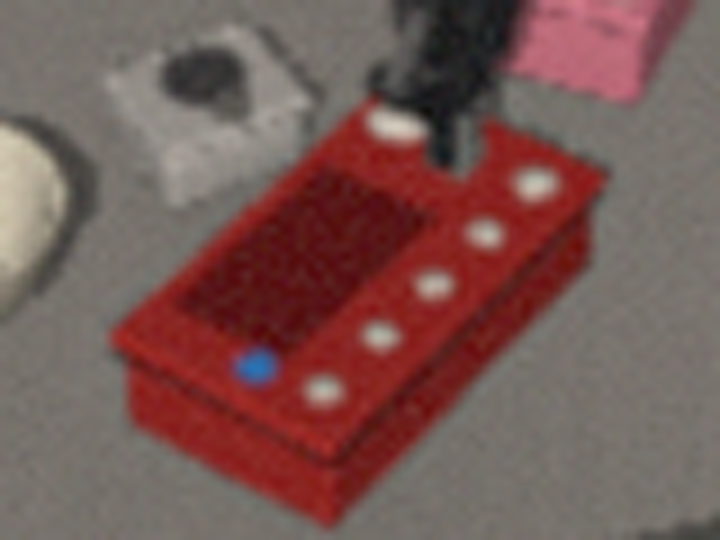

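The box slid about 13.5 mm (limit 20) while ramming snap5's slope. Snap5 at (537,185) is not quite as small as the others, so it is only mostly down. To avoid more side load I'll ride a few mm above the lid from dome to dome: settle snap5 from above, then snap6 and snap7, without leaving the box.

move_arm(
  rows=[
    {"hand":0,"x":-0.003,"y":0,"z":0,"ax":0,"ay":0,"az":0},
    {"hand":0,"x":-0.008,"y":0,"z":0,"ax":0,"ay":0,"az":0},
    {"hand":0,"x":-0.008,"y":-0.002,"z":-0.009,"ax":0,"ay":0,"az":0},
    {"hand":0,"x":-0.008,"y":-0.004,"z":-0.018,"ax":0,"ay":0,"az":0},
    {"hand":0,"x":-0.008,"y":-0.006,"z":-0.027,"ax":0,"ay":0,"az":0},
    {"hand":0,"x":-0.008,"y":-0.0077,"z":-0.036,"ax":0,"ay":0,"az":0},
    {"hand":0,"x":-0.008,"y":-0.0077,"z":-0.036,"ax":0,"ay":0,"az":0},
    {"hand":0,"x":-0.005,"y":-0.0077,"z":-0.036,"ax":0,"ay":0,"az":0},
    {"hand":0,"x":-0.003,"y":-0.0077,"z":-0.036,"ax":0,"ay":0,"az":0},
    {"hand":0,"x":-0.002,"y":-0.0077,"z":-0.036,"ax":0,"ay":0,"az":0},
    {"hand":0,"x":-0.001,"y":-0.0077,"z":-0.036,"ax":0,"ay":0,"az":0},
    {"hand":0,"x":-0.0005,"y":-0.0077,"z":-0.036,"ax":0,"ay":0,"az":0},
    {"hand":0,"x":0,"y":-0.0077,"z":-0.036,"ax":0,"ay":0,"az":0},
    {"hand":0,"x":0,"y":-0.0077,"z":-0.036,"ax":0,"ay":0,"az":0},
  ],
)

```text
time: 13.98
tcp_pos: [0.4938, -0.0312, 0.0467]
orientation: [-170.5, 90.0, 169.4]
contact_force: [-1.9, 0.0, 5.6]
finger_gap: -0.0002
```

```bash
python3 st.py|head -1; python3 chk.py; python3 fit.py
```

```text
t 13.9833 tip [ 0.4938 -0.0312  0.0247] F [-1.9   0.01  5.58] gap -0.00016547363772540267
[236.7 194.1] 525 [0.6434 0.0126]
[265.2 178.2] 6 [ 0.5437 -0.0939]
[278.1 210.2] 503 [0.4786 0.0829]
[261.1 182.9] 28 [ 0.557 -0.063]
[268.5 186.2] 10 [ 0.526  -0.0466]
[278.  186.5] 4 [ 0.4887 -0.0489]
[270.5 195.5] 8 [0.5135 0.0064]
[264.7 201.1] 9 [0.5327 0.04  ]
[258.7 206.9] 9 [0.5519 0.0736]
[252.5 213. ] 8 [0.5709 0.108 ]
blue [245.125 210.125]
pose [0.5634 0.0207] -30.42 res [-11.2 -29.7   2.2   1.2   1.8   0.1   0.7   1.4   0.4   0.5  -0.1   0.5
  -0.8   1.3   0.6   2.1] [ 6 28  9  9  9  9  8]
start [0.5736 0.0318] -32.79 moved mm [-10.2 -11.1] 15.1
tip box mm [-33.8 -77.1]
1 tool y,z mm [153.   25.6]
2 tool y,z mm [114.7  18.6]
3 tool y,z mm [76.3 11.7]
4 tool y,z mm [37.9  4.7]
5 tool y,z mm [-0.4 -2.3]
6 tool y,z mm [-6.9 33.1]
7 tool y,z mm [-13.3  68.6]
```

move_arm(
  rows=[
    {"hand":0,"x":-0.003,"y":0,"z":0,"ax":0,"ay":0,"az":0},
    {"hand":0,"x":-0.008,"y":0,"z":0,"ax":0,"ay":0,"az":0},
    {"hand":0,"x":-0.008,"y":-0.002,"z":0.009,"ax":0,"ay":0,"az":0},
    {"hand":0,"x":-0.008,"y":-0.004,"z":0.018,"ax":0,"ay":0,"az":0},
    {"hand":0,"x":-0.008,"y":-0.005,"z":0.027,"ax":0,"ay":0,"az":0},
    {"hand":0,"x":-0.008,"y":-0.006,"z":0.0355,"ax":0,"ay":0,"az":0},
    {"hand":0,"x":-0.008,"y":-0.006,"z":0.0355,"ax":0,"ay":0,"az":0},
    {"hand":0,"x":-0.005,"y":-0.006,"z":0.0355,"ax":0,"ay":0,"az":0},
    {"hand":0,"x":-0.003,"y":-0.006,"z":0.0355,"ax":0,"ay":0,"az":0},
    {"hand":0,"x":-0.002,"y":-0.006,"z":0.0355,"ax":0,"ay":0,"az":0},
    {"hand":0,"x":-0.001,"y":-0.006,"z":0.0355,"ax":0,"ay":0,"az":0},
    {"hand":0,"x":-0.0005,"y":-0.006,"z":0.0355,"ax":0,"ay":0,"az":0},
    {"hand":0,"x":0,"y":-0.006,"z":0.0355,"ax":0,"ay":0,"az":0},
    {"hand":0,"x":0,"y":-0.006,"z":0.0355,"ax":0,"ay":0,"az":0},
  ],
)

```text
time: 15.25
tcp_pos: [0.5248, -0.049, 0.0468]
orientation: [64.9, 90.0, 44.8]
contact_force: [-2.0, 0.9, 2.8]
finger_gap: 0.0004
```

```bash
python3 st.py|head -1; python3 chk.py; python3 fit.py
```

```text
t 15.25 tip [ 0.5248 -0.049   0.0248] F [-1.95  0.89  2.77] gap 0.0003784500801125649
[236.7 194.1] 525 [0.6436 0.0127]
[278.2 207.4] 551 [0.4796 0.0685]
[261.1 183. ] 29 [ 0.5567 -0.0626]
[269.6 184.9] 7 [ 0.5225 -0.0551]
[276. 190.] 9 [ 0.4949 -0.0275]
[270.5 195.5] 8 [0.5135 0.0064]
[264.7 201.1] 9 [0.5327 0.04  ]
[258.7 206.9] 9 [0.5519 0.0736]
[252.5 213. ] 8 [0.5709 0.108 ]
blue [245.125 210.125]
pose [0.5639 0.0207] -30.01 res [  1.1   1.3  -2.3 -11.7   1.3   0.8   0.4   0.9   0.1   0.7  -0.2   0.6
  -0.    0.7   0.6   2.4] [28  8  9  8  9  9  9]
start [0.5736 0.0318] -32.79 moved mm [ -9.7 -11.1] 14.7
tip box mm [  1.  -76.9]
1 tool y,z mm [159.   -9.8]
2 tool y,z mm [120.5 -16.5]
3 tool y,z mm [ 82.1 -23.2]
4 tool y,z mm [ 43.7 -29.9]
5 tool y,z mm [  5.3 -36.6]
6 tool y,z mm [-0.9 -1.1]
7 tool y,z mm [-7.1 34.3]
```

Snap5 now reads fully down and snap6 has bottomed (2.8 N). The box is unchanged. Last one: snap7, then clear straight up.

move_arm(
  rows=[
    {"hand":0,"x":-0.003,"y":0,"z":0,"ax":0,"ay":0,"az":0},
    {"hand":0,"x":-0.008,"y":0,"z":0,"ax":0,"ay":0,"az":0},
    {"hand":0,"x":-0.008,"y":-0.002,"z":0.009,"ax":0,"ay":0,"az":0},
    {"hand":0,"x":-0.008,"y":-0.004,"z":0.018,"ax":0,"ay":0,"az":0},
    {"hand":0,"x":-0.008,"y":-0.005,"z":0.027,"ax":0,"ay":0,"az":0},
    {"hand":0,"x":-0.008,"y":-0.006,"z":0.0343,"ax":0,"ay":0,"az":0},
    {"hand":0,"x":-0.008,"y":-0.006,"z":0.0343,"ax":0,"ay":0,"az":0},
    {"hand":0,"x":-0.005,"y":-0.006,"z":0.0343,"ax":0,"ay":0,"az":0},
    {"hand":0,"x":-0.004,"y":-0.006,"z":0.0343,"ax":0,"ay":0,"az":0},
    {"hand":0,"x":-0.003,"y":-0.006,"z":0.0343,"ax":0,"ay":0,"az":0},
    {"hand":0,"x":-0.002,"y":-0.006,"z":0.0343,"ax":0,"ay":0,"az":0},
    {"hand":0,"x":-0.001,"y":-0.006,"z":0.0343,"ax":0,"ay":0,"az":0},
    {"hand":0,"x":-0.0005,"y":-0.006,"z":0.0343,"ax":0,"ay":0,"az":0},
    {"hand":0,"x":0,"y":-0.006,"z":0.0343,"ax":0,"ay":0,"az":0},
    {"hand":0,"x":0,"y":-0.006,"z":0.0343,"ax":0,"ay":0,"az":0},
  ],
)

```text
time: 16.6
tcp_pos: [0.555, -0.0664, 0.0468]
orientation: [-156.5, 90.0, -176.6]
contact_force: [-2.2, -0.3, 4.0]
finger_gap: -0.0
```

```bash
python3 st.py|head -1; python3 chk.py
```

```text
t 16.6 tip [ 0.555  -0.0664  0.0248] F [-2.21 -0.25  4.01] gap -2.3506686534886346e-05
[236.7 194. ] 525 [0.6436 0.0123]
[263. 180.] 3 [ 0.5512 -0.0816]
[277.8 206.1] 582 [0.4815 0.0615]
[268.5 186.5] 8 [ 0.5258 -0.0448]
[276. 190.] 9 [ 0.4949 -0.0275]
[270.3 195.6] 7 [0.5143 0.0069]
[264.7 201.1] 9 [0.5327 0.04  ]
[258.7 206.9] 9 [0.5519 0.0736]
[252.3 212.9] 9 [0.5716 0.1075]
blue [245.125 210.125]
```

Bottomed on snap7, and snap6 reads fully down. Drawing clear upward.

move_arm(
  rows=[
    {"hand":0,"x":-0.005,"y":-0.006,"z":0.0,"ax":0,"ay":0,"az":0},
    {"hand":0,"x":-0.015,"y":0,"z":0,"ax":0,"ay":0,"az":0},
    {"hand":0,"x":-0.035,"y":0,"z":0,"ax":0,"ay":0,"az":0},
    {"hand":0,"x":-0.06,"y":0,"z":0,"ax":0,"ay":0,"az":0},
    {"hand":0,"x":-0.09,"y":0,"z":-0.02,"ax":0,"ay":0,"az":0},
    {"hand":0,"x":-0.12,"y":0,"z":-0.05,"ax":0,"ay":0,"az":0},
    {"hand":0,"x":-0.15,"y":0,"z":-0.08,"ax":0,"ay":0,"az":0},
    {"hand":0,"x":-0.17,"y":0,"z":-0.11,"ax":0,"ay":0,"az":0},
    {"hand":0,"x":-0.18,"y":0,"z":-0.13,"ax":0,"ay":0,"az":0},
    {"hand":0,"x":-0.18,"y":0,"z":-0.13,"ax":0,"ay":0,"az":0},
    {"hand":0,"x":-0.18,"y":0,"z":-0.13,"ax":0,"ay":0,"az":0},
  ],
)

```text
time: 17.57
tcp_pos: [0.4329, -0.0215, 0.2281]
orientation: [15.6, 89.8, -4.5]
contact_force: [-0.1, -0.8, -0.7]
finger_gap: -0.0001
```

```bash
python3 st.py|head -1; python3 chk.py; python3 fit.py
python3 - <<'E'
from bench import optics
import cv2
f=optics.get_image('side')['frame'];cv2.imwrite('pics/end.png',cv2.resize(f[120:300,160:340],None,fx=3.3,fy=3.3,interpolation=cv2.INTER_CUBIC))
for t in ['open_tier','rice_bowl','egg_mold','rice_paddle']: print(t,[(round(d['p'],2),d['bbox']) for d in optics.cut_out(t,'side')][:2])
E
```

```text
t 17.5667 tip [ 0.433  -0.0215  0.2061] F [-0.14 -0.79 -0.69] gap -0.00011490615727039087
[236.8 194. ] 526 [0.6433 0.0122]
[277.7 205.9] 586 [0.482  0.0605]
[261.  182.7] 7 [ 0.5575 -0.0642]
[268.5 186.5] 8 [ 0.5258 -0.0448]
[276. 190.] 9 [ 0.4949 -0.0275]
[270.5 195.5] 8 [0.5135 0.0064]
[264.7 201.1] 9 [0.5327 0.04  ]
[258.7 206.9] 9 [0.5519 0.0736]
[252.5 213. ] 8 [0.5709 0.108 ]
blue [245.125 210.125]
pose [0.5643 0.0216] -29.56 res [ 0.8  0.3  0.1  0.9  0.5  0.5 -0.2  0.4 -0.2  0.1 -0.2 -0.2 -0.4  0.3
  0.4  3.5] [8 6 9 8 9 9 8]
start [0.5736 0.0318] -32.79 moved mm [ -9.3 -10.2] 13.8
tip box mm [-92.6 -99.5]
1 tool y,z mm [165.8  84.9]
2 tool y,z mm [127.3  78.5]
3 tool y,z mm [88.8 72.1]
4 tool y,z mm [50.4 65.7]
5 tool y,z mm [11.9 59.3]
6 tool y,z mm [ 6.  94.9]
7 tool y,z mm [1.000e-01 1.304e+02]
open_tier [(0.62, [219.3, 285.9, 271.4, 361.8])]
rice_bowl [(0.93, [198.8, 184.7, 221.7, 206.4])]
egg_mold [(0.86, [230.1, 174.7, 254.4, 191.3])]
rice_paddle [(0.53, [264.0, 127.3, 289.8, 139.3])]
```

View pics/end.png

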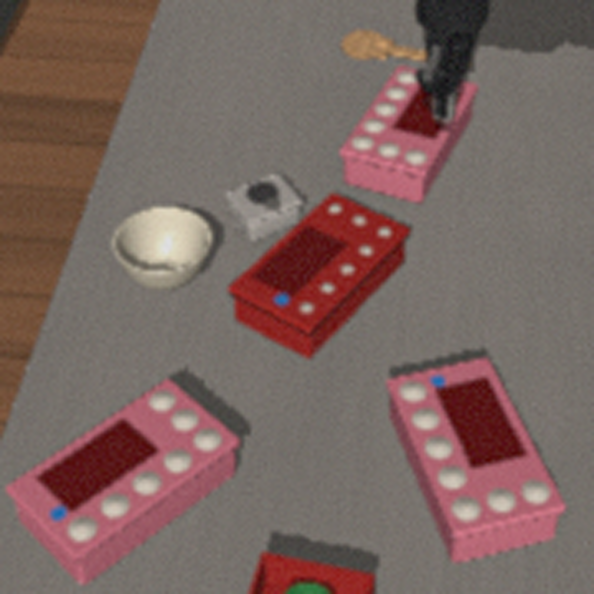

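All seven snaps on the red box show only their small flat tops. The box stands flat, the bystanders are in place, and the hand is clear at z≈0.24. Handing in.

```bash
python3 -c "
from bench import order
print(order.sign_off())"
```

```text
the job is handed in; nothing more can be done
None
```

I pressed all seven snaps on the red bento box fully down in order, drew the hand clear and handed the job in. But I shoved the box about 14 mm doing it, and the last part was not a continuous slide.

**How it went:**
- Snaps 1–4 went down in one light slide.
- While ramming snap5's sloping side, the fingertips dragged the box about 14 mm and turned it about 3°. The shove limit is 20 mm. It left snap5 slightly short of fully down.
- To stop pushing sideways, I finished snaps 5, 6 and 7 by pressing from above. Between them I lifted about 8 mm, staying low over the lid. This stays inside the judged limits, but it departs from the "one pass along the row" wording.

**Last checks:**
- **Snaps:** in the final side picture all seven show only their small flat tops, about 7–9 px each against about 25 px when up.
- **Force:** the readings at the end of each move never went above about 8.4 N.
- **Box:** it looks flat and did not move after that one shove (13.5–15 mm across the fits, 13.8 mm in the last).
- **Bystanders:** bowl, mold and open tier are detected within about 4 px of where they began. The paddle is partly hidden by the arm, but its visible end matches to within about 2 px.
- **Time:** about 18 s of the 38 s allowed.

**Disagreement found:** the stated fingertip offset (22 mm ahead of the TCP) did not match the cameras or touch. The closed tips were about 12 mm behind the reported TCP, so I set the pressing height by contact force instead.

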